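Change the oil and fuel filter elements and box the used ones

TASK

Change both filter elements: the used oil element and the used fuel element come out of their open housings, and the new ones from the cartons go in, each seated upright on the floor of the housing for its kind. Each used element ends up standing upright in the carton its new one came in, so that it can be handed back to the customer; the drip pan is free for a used one to wait in. Set every element down instead of dropping it, keep the new ones out of the oily pan, and do not knock over or shove the spray can.

Things in the scene. Friction and masses are not known exactly. Their poses are not given: they have to be found in the camera images.
- new_oil_element: New oil filter element, short and wide: pale pleated-paper cylinder, 60 mm diameter, 80 mm high, about 0.12 kg. At the start it stands upright in oil_carton, its upper 41 mm above the carton's walls. Solid (the dark centre hole is shallow). Origin at the centre of its underside, z up along its axis.
- used_oil_element: Used oil filter element, the same cylinder as the new one (60 mm diameter, 80 mm high, about 0.17 kg) but brown with old oil. At the start it stands upright in oil_housing, its upper 40 mm above the rim. Origin at the centre of its underside, z up along its axis.
- new_fuel_element: New fuel filter element, tall and slim: pale pleated-paper cylinder, 44 mm diameter, 100 mm high, about 0.09 kg. At the start it stands upright in fuel_carton, its upper 48 mm above the carton's walls. Origin at the centre of its underside, z up along its axis.
- used_fuel_element: Used fuel filter element, the same cylinder as the new one (44 mm diameter, 100 mm high, about 0.13 kg) but brown with old fuel. At the start it stands upright in fuel_housing, its upper 44 mm above the rim. Origin at the centre of its underside, z up along its axis.
- oil_housing: Oil filter housing, the wider and lower of the two round cast-aluminium bowls, open at the top, bolted down by a square flange 112 mm wide and 8 mm thick. Bowl 88 mm outside, 78 mm inside diameter; flat seat 10 mm above the bench, rim 50 mm above the bench. Does not move. Origin at the centre of its underside, at bench height; z up.
- fuel_housing: Fuel filter housing, the narrower and higher of the two round cast-aluminium bowls, open at the top, bolted down by a square flange 96 mm wide and 8 mm thick. Bowl 72 mm outside, 62 mm inside diameter; flat seat 10 mm above the bench, rim 66 mm above the bench. Does not move. Origin at the centre of its underside, at bench height; z up.
- oil_carton: Open lower half of the oil element's carton, square brown cardboard, the larger and lower of the two: 86 mm square outside, 80 mm inside, walls 42 mm high, floor 3 mm above the bench. Does not move. Origin at the centre of its underside, at bench height; z up, x and y along its sides.
- fuel_carton: Open lower half of the fuel element's carton, square brown cardboard, the smaller and higher of the two: 70 mm square outside, 64 mm inside, walls 55 mm high, floor 3 mm above the bench. Does not move. Origin at the centre of its underside, at bench height; z up, x and y along its sides.
- drip_pan: Shallow round steel drip pan, empty at the start: 116 mm diameter at the rim, 18 mm high, flat floor about 100 mm across and 4 mm above the bench. Does not move. Origin at the centre of its underside, at bench height; z up.
- spray_can: Bystander: upright aerosol can with a yellow label, 65 mm diameter, 175 mm high, loose, beside the work on the robot's left. Origin at the centre of its underside, z up.

How it is judged:
By the outcome, as a careful person would: the job done as asked, in the order asked, and still so for the second after the job is handed in, with the robot touching nothing.
It also fails if it takes over 144 s, if anything falls off the work surface, if the arm or the gripper's body presses on something with over 40 N, if the wrist force passes 120 N, or if a joint passes its speed limit or range.

ROBOT

A 6-joint arm with a two-finger parallel gripper is mounted at the origin on the work surface. World frame = base frame: x ahead of the robot, y to its left, z up, the work surface at z = 0. Lengths are in m, angles in degrees, forces in N, time in s.
With the tool pointing down it reaches from about 0.375 to 0.9 m from the base axis. Payload 3.1 kg.
Tool frame: the origin (TCP) lies midway between the tips of the shut fingers; the grasp point (between the pads) lies 19 mm behind it; z points along the fingers, y is the line along which they close (so a half turn about z gives the same grasp; the last joint's range is limited). The gripper opens to 87 mm and grips with 3 to 60 N. Pads are 19 mm wide; open, the fingers measure 117 mm over their backs; the gripper's body (75 mm by 190 mm) begins 51 mm behind the grasp point.
Start: joints at [-80.988, 30.224, 82.088, -0, 67.689, -10.227], TCP at [0.206, -0.59, 0.223] pointing down, gripper open.
Joint ranges: [-176.69, 176.69], [-43.24, 126.21], [12.49, 139.97], [-82, 262], [0, 151.66], [-163.58, 163.58]. Speed limits (degrees/s): [159.86, 159.86, 180, 180, 180, 180].

INTERFACE

Orientations are given as a 3x3 rotation matrix whose columns are the frame's x, y, z axes.
In Python, from rig import read_state, optics, bot gives the robot as it stands. The module is installed in compiled form; this text tells all that it offers.
- The arm moves only by the tool send_rows, never from a script. Its argument "commands" is a list of rows, each a list of 7 numbers: the turn, a rotation vector about the tool's x, y, z in units of 5 degrees (1.0 is 5 degrees), then the shift along the tool's x, y, z in units of 30 mm (1.0 is 30 mm), then the opening, from 0 (shut) to 1 (fully open). In form: [[rx, ry, rz, tx, ty, tz, gripper], ...]. A call has 1 to 20 rows; each row is the pose to reach, as a shift and turn from the pose commanded when the call began, along the tool's axes at that moment; what a row does not reach only later rows make up. A row lasts 1/12 s, in which the tool goes at most 41.7 mm and 7.16 degrees, less where a joint would pass 70% of its speed; a pose out of reach is approached as far as the arm can. A call with a gripper value outside its range is refused whole. The fingers move at their own pace and stop on an object; the grip force is fixed at half the most. Time passes only in rows, so rows that repeat a pose let the fingers close. It gives the time, the measured TCP pose, the force, the opening and the grip force at its end, in the units of the state.
- read_state(): the state, without advancing time (a new reading comes with each control period).
- optics.capture(name): name is "scene" or "top" or "wrist"; returns a dict with "image" (400x640x3 uint8, blue, green, red), "intrinsics" (3x3 intrinsics, pixels), "extrinsics" (4x4, takes a point from world to camera coordinates); the wrist camera has in their place "T_tool_cam" (4x4, takes a point from camera to tool coordinates, whose origin is the TCP and whose axes are the flange's). Camera axes: x right, y down, z forward; pixel columns grow to the right and rows downward; lengths in m; the calibration is good to about 2 mm. A picture is of the moment at which its call begins: read the wrist's pose just before it. There is no depth.
- bot.hand_in(): hands the job in; it is judged then, once.
The state is a dict: "time_s": time; "joint_positions": joint angles; "qvel": joint speeds; "tau": joint torques, N m; "position": TCP position; "tcp_rot": TCP orientation; "force": force on the tool from outside, world axes, zero at the start; "moment": the same for the moment, N m; "opening": opening from 0.0 (shut) to 1.0 (fully open); "grasp_force": force on a finger pad.
Only numpy, scipy, OpenCV 4.12 (cv2) and the standard library are available. Lean on these libraries where they do the work, as an engineer would, in place of code of your own. Each camera call takes 0.05 s, during which the arm holds its last target. There are 200 camera calls.

## Working session

There is one attempt and no reset: what is moved stays moved. The work goes in short steps, Python scripts to look and compute and a tool call to move; the robot and the scene stay as the last step left them, time stands still between calls to the robot, and variables do not carry over. Pictures are saved under pics/ and viewed, at most 14 in all, crops included, and the job is handed in when it is done.

Besides the shell and the picture viewer there is one more tool, called as name(argument=value, ...) on one line, values as JSON. send_rows: Moves the arm, as the interface text tells. Its arguments: {"type":"object","properties":{"commands":{"type":"array","items":{"type":"array","items":{"type":"number"}}}},"required":["commands"]}

```bash
mkdir -p pics
python3 - <<'E'
from rig import read_state, optics, bot
import cv2,numpy as np
s=read_state();print(s['time_s'],s['position'],np.round(s['tcp_rot'],3).tolist(),s['opening'])
for n in("scene","top"):
    c=optics.capture(n);cv2.imwrite(f'pics/{n}0.png',c['image']);print(n,np.round(c['intrinsics'],1).tolist(),np.round(c['extrinsics'],3).tolist())
E
```

```text
0.0 [ 0.20583805 -0.58933912  0.22156153] [[0.944, 0.33, -0.0], [0.33, -0.944, 0.002], [0.0, -0.002, -1.0]] 0.9934384067805619
scene [[452.3, 0.0, 325.4], [0.0, 452.3, 206.2], [0.0, 0.0, 1.0]] [[-0.621, 0.784, -0.014, 0.279], [0.556, 0.427, -0.713, -0.316], [-0.553, -0.451, -0.701, 1.582], [0.0, 0.0, 0.0, 1.0]]
top [[363.0, 0.0, 317.2], [0.0, 363.0, 198.2], [0.0, 0.0, 1.0]] [[-0.008, -1.0, -0.03, 0.09], [-0.982, 0.013, -0.189, 0.525], [0.189, 0.028, -0.982, 0.737], [0.0, 0.0, 0.0, 1.0]]
```

View pics/scene0.png

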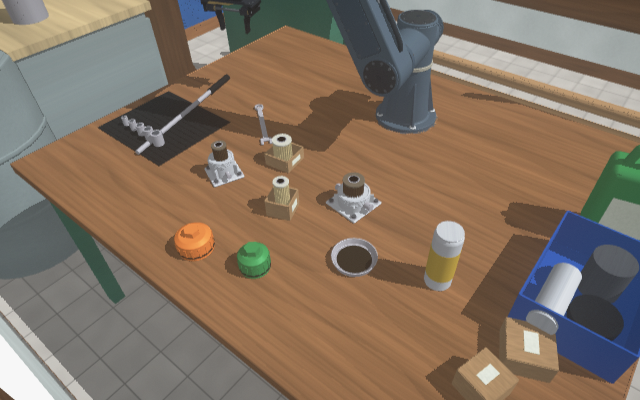

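View pics/top0.png

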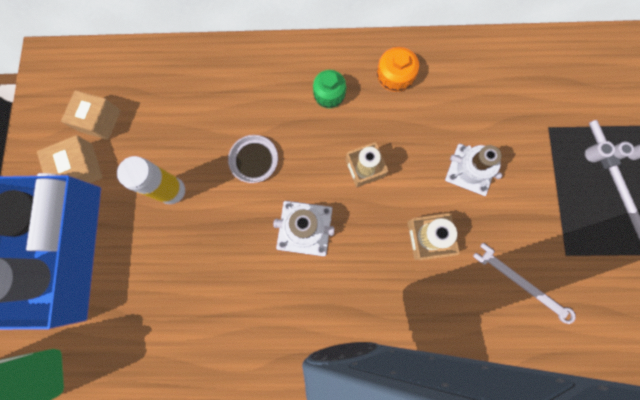

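The top view shows the oil housing near (304,229), the fuel housing near (478,168), the oil carton near (435,236), the fuel carton near (368,163), the pan near (253,159) and the can at about (150,180). I'll enlarge the work area to pick precise pixels.

Run:
```python
import cv2
a=cv2.imread('pics/top0.png')[125:275,215:525]
cv2.imwrite('pics/crop0.png',cv2.resize(a,None,fx=2.5,fy=2.5,interpolation=cv2.INTER_CUBIC))
b=cv2.imread('pics/scene0.png')[120:290,195:465]
cv2.imwrite('pics/crop1.png',cv2.resize(b,None,fx=2.9,fy=2.9,interpolation=cv2.INTER_CUBIC))
```

```text
(no output)
```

View pics/crop0.png

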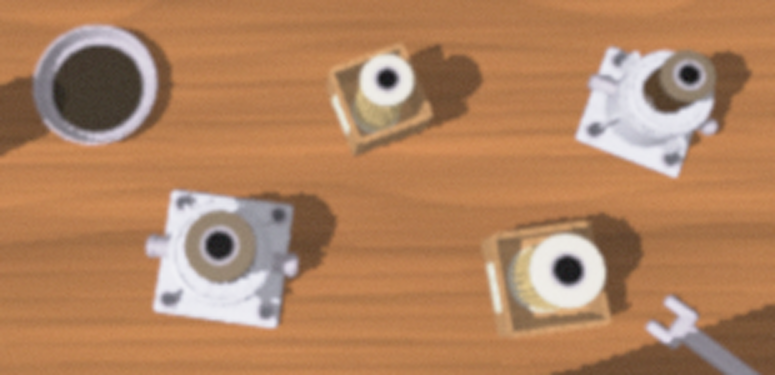

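View pics/crop1.png

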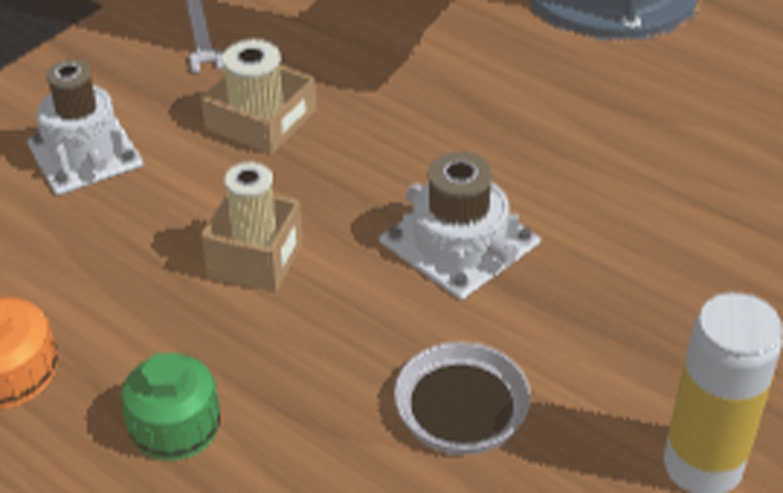

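The crops show clear dark centre holes in the top view: new fuel (387,78), used fuel (688,75), used oil (219,245) and new oil (568,270). They also give the pan (96,84) and two flange corners per housing. I'll cast these to world positions.

```bash
cat > h.py <<'E'
import numpy as np,cv2
from rig import read_state, optics
def ray(c,uv,z,T=None):
    """pixel -> world point on plane z; T = cam-to-world"""
    if T is None: T=np.linalg.inv(c['extrinsics'])
    d=T[:3,:3]@np.linalg.inv(c['intrinsics'])@[uv[0],uv[1],1]
    return T[:3,3]+d*(z-T[2,3])/d[2]
def wrist():
    s=read_state();c=optics.capture('wrist')
    W=np.eye(4);W[:3,:3]=s['tcp_rot'];W[:3,3]=s['position']
    return c,W@c['T_tool_cam'],s
def rel(xyz,s=None):
    s=s or read_state()
    return np.round(np.array(s['tcp_rot']).T@(np.array(xyz)-s['position'])/.03,2)
E
python3 - <<'E'
from h import *
ct=optics.capture('top');cs=optics.capture('scene')
def hole(c,uv,r=5):
    g=cv2.cvtColor(c['image'],cv2.COLOR_BGR2GRAY).astype(float);u,v=map(int,np.round(uv))
    p=g[v-r:v+r+1,u-r:u+r+1];w=np.clip(70-p,0,None);y,x=np.mgrid[-r:r+1,-r:r+1]
    return [u+(w*x).sum()/w.sum(),v+(w*y).sum()/w.sum()]
T=lambda x,y:np.array([215+(x-.75)/2.5,125+(y-.75)/2.5]);S=lambda x,y:np.array([195+(x-.95)/2.9,120+(y-.95)/2.9])
for n,a,b,z in(("newfuel",(387,78),(248,178),.103),("usedfuel",(688,75),(68,71),.110),("usedoil",(219,245),(460,172),.090),("newoil",(568,270),(251,56),.083)):
    a=hole(ct,T(*a),4);print(n,np.round(ray(ct,a,z),4),np.round(ray(cs,S(*b),z),4))
print('pan',ray(ct,T(96,84),.018),ray(cs,S(462,398),.018))
print('oilH',ray(ct,T(224.5,259),.008),ray(cs,S(461,239),.008))
print('fuelH',ray(ct,T(646,111),.008))
print('can top',ray(ct,(136,173),.175),ray(cs,S(740,325),.175))
for q in((175,190),(293,208),(613,46),(577,139)):print(ray(ct,T(*q),.008)[:2])
c,W,s=wrist();print(np.round(c['T_tool_cam'],3).tolist(),np.round(c['intrinsics'],0).tolist())
E
```

```text
newfuel [ 0.6031 -0.0256  0.103 ] [ 0.6033 -0.0277  0.103 ]
usedfuel [ 0.6003 -0.2687  0.11  ] [ 0.5989 -0.2717  0.11  ]
usedoil [0.468  0.1142 0.09  ] [0.4676 0.1113 0.09  ]
newoil [ 0.4454 -0.1686  0.083 ] [ 0.4445 -0.1712  0.083 ]
pan [0.62896829 0.23364228 0.018     ] [0.63421305 0.23648018 0.018     ]
oilH [0.46545288 0.11467426 0.008     ] [0.46880092 0.1162637  0.008     ]
fuelH [ 0.59758147 -0.27352764  0.008     ]
can top [0.55496178 0.42078454 0.175     ] [0.56156024 0.42763859 0.175     ]
[0.52948897 0.16014541]
[0.51136433 0.0520958 ]
[ 0.66072818 -0.24863608]
[ 0.57209219 -0.20881129]
[[-0.0, -0.954, -0.299, 0.083], [1.0, -0.0, 0.0, 0.001], [-0.0, -0.299, 0.954, -0.162], [0.0, 0.0, 0.0, 1.0]] [[283.0, 0.0, 315.0], [0.0, 283.0, 200.0], [0.0, 0.0, 1.0]]
```

Both views agree to about 3 mm, and the can is 0.2 m from the pan. I'll square up the tool and move over the work.

send_rows(commands=[[1,0,0,0,0,0,1],[0,0,1,3,-1.5,0,1],[0,0,2,5,-2.4,0,1],[0,0,3,7.5,-3.5,0,1],[0,0,3.86,10,-4.7,0,1],[0,0,3.86,12.4,-5.86,0,1],[0,0,3.86,12.4,-5.86,0,1],[0,0,3.86,12.4,-5.86,0,1],[0,0,3.86,12.4,-5.86,0,1],[0,0,3.86,12.4,-5.86,0,1],[0,0,3.86,12.4,-5.86,0,1],[0,0,3.86,12.4,-5.86,0,1],[0,0,3.86,12.4,-5.86,0,1],[0,0,3.86,12.4,-5.86,0,1]])

```text
time_s: 1.42
position: [0.4991, -0.3015, 0.2224]
tcp_rot: [[1.0, -0.0, -0.001], [-0.0, -1.0, -0.0], [-0.001, 0.0, -1.0]]
force: [-0.3, -0.3, -0.3]
opening: 0.998
grasp_force: 0.0
```

send_rows(commands=[[0,0,0,0,-1,0,1],[0,0,0,-0.2,-2.2,0,1],[0,0,0,-0.4,-3.5,0,1],[0,0,0,-0.5,-4.8,0,1],[0,0,0,-0.6,-6.1,0,1],[0,0,0,-0.7,-7.4,0,1],[0,0,0,-0.8,-8.7,0,1],[0,0,0,-0.9,-10,0,1],[0,0,0,-1,-11.3,0,1],[0,0,0,-1.03,-12.6,0,1],[0,0,0,-1.03,-13.4,0,1],[0,0,0,-1.03,-13.8,0,1],[0,0,0,-1.03,-13.8,0,1],[0,0,0,-1.03,-13.8,0,1]])

```text
time_s: 2.58
position: [0.4689, 0.1115, 0.2226]
tcp_rot: [[1.0, -0.001, 0.0], [-0.001, -1.0, -0.001], [0.0, 0.001, -1.0]]
force: [0.3, 0.5, 0.5]
opening: 0.996
grasp_force: 0.0
```

Run:
```python
from h import *
c,T,s=wrist();cv2.imwrite('pics/w1.png',c['image']);np.savez('pics/w1.npz',K=c['intrinsics'],T=T);print(s['position'])
Ti=np.linalg.inv(T);p=Ti@[.468,.113,.09,1];p=c['intrinsics']@p[:3];print(p[:2]/p[2])
```

```text
[0.46890064 0.11147979 0.22259388]
[313.59918394 192.10289202]
```

View pics/w1.png

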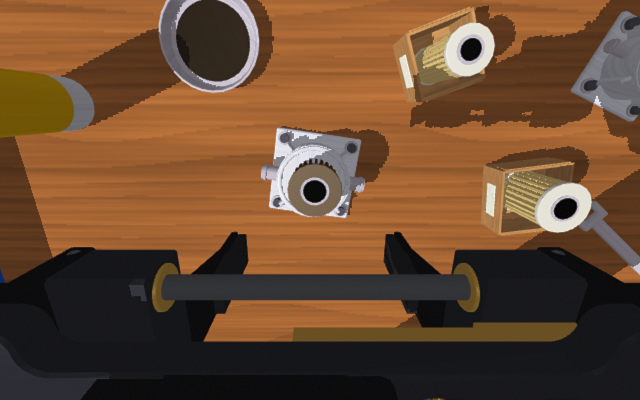

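The wrist view shows the used oil element's hole at (314,191), within 1 px of prediction, and the fingers straddle it. I'll descend and close.

send_rows(commands=[[0,0,0,0,0,0.5,1],[0,0,0,0,0,1.2,1],[0,0,0,0,0,2,1],[0,0,0,0,0,2.8,1],[0,0,0,0,0,3.6,1],[0,0,0,0,0,4.3,1],[0,0,0,0,0,4.9,1],[0,0,0,0,0,5.3,1],[0,0,0,0,0,5.55,1],[0,0,0,0,0,5.55,1],[0,0,0,0,0,5.55,0.8],[0,0,0,0,0,5.55,0.7],[0,0,0,0,0,5.55,0.6],[0,0,0,0,0,5.55,0.5],[0,0,0,0,0,5.55,0.4],[0,0,0,0,0,5.55,0.3],[0,0,0,0,0,5.55,0.2],[0,0,0,0,0,5.55,0.2],[0,0,0,0,0,5.55,0.2]])

```text
time_s: 4.22
position: [0.4692, 0.1126, 0.0566]
tcp_rot: [[1.0, -0.001, 0.001], [-0.001, -1.0, -0.0], [0.001, 0.0, -1.0]]
force: [-0.9, -0.1, 5.3]
opening: 0.683
grasp_force: 30.0
```

send_rows(commands=[[0,0,0,0,0,-0.1,0],[0,0,0,0,0,-0.3,0],[0,0,0,0,0,-0.6,0],[0,0,0,0,0,-1,0],[0,0,0,0,0,-1.5,0],[0,0,0,0,0,-2,0],[0,0,0,0,0,-2.5,0],[0,0,0,0,0,-3,0],[0,0,0,0,0,-3.5,0],[0,0,0,0,0,-4,0],[0,0,0,0,0,-4.4,0],[0,0,0,0,0,-4.6,0],[0,0,0,0,0,-4.7,0],[0,0,0,0,0,-4.7,0]])

```text
time_s: 5.38
position: [0.4688, 0.1126, 0.1976]
tcp_rot: [[1.0, -0.001, 0.001], [-0.001, -1.0, 0.0], [0.001, -0.0, -1.0]]
force: [-0.1, -0.8, -3.0]
opening: 0.687
grasp_force: 30.0
```

Run:
```python
from h import *
z=np.load('pics/w1.npz');c0={'intrinsics':z['K']}
im=cv2.imread('pics/w1.png')
print('pan w1',ray(c0,(209,42),.018,z['T']),'oilH',[ray(c0,q,.008,z['T'])[:2].round(4) for q in((279,128),(361,141),(347,218),(267,206))])
print('newfuel',ray(c0,(469.5,49.5),.103,z['T']),'newoil',ray(c0,(565,208),.083,z['T']))
c,T,s=wrist();cv2.imwrite('pics/w2.png',c['image']);print(s['position'],s['opening'],s['force'])
```

```text
pan w1 [0.62787849 0.23369289 0.018     ] oilH [array([0.5307, 0.158 ]), array([0.514 , 0.0513]), array([0.4062, 0.0662]), array([0.4244, 0.1791])]
newfuel [ 0.60397656 -0.0269017   0.103     ] newoil [ 0.44693282 -0.17018311  0.083     ]
[0.46882745 0.11256723 0.19761806] 0.6866641072967871 [-0.09770423 -0.75139432 -3.0191457 ]
```

View pics/w2.png

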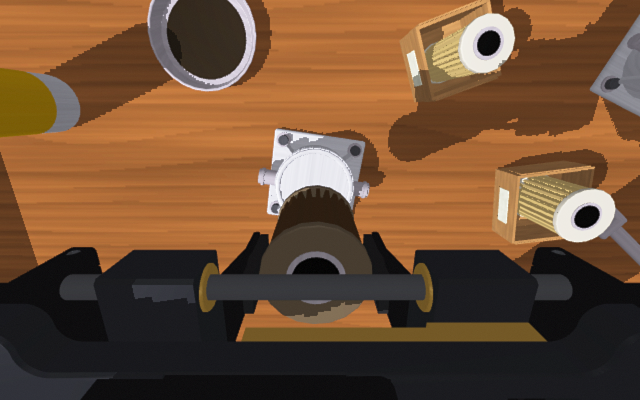

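The element is held and clear of the housing. Next is the carry to the pan.

send_rows(commands=[[0,0,0,0.3,-0.2,0,0],[0,0,0,0.9,-0.7,0,0],[0,0,0,1.6,-1.2,0,0],[0,0,0,2.3,-1.75,0,0],[0,0,0,3,-2.3,0,0],[0,0,0,3.7,-2.8,0,0],[0,0,0,4.4,-3.3,0,0],[0,0,0,5,-3.75,0,0],[0,0,0,5.37,-4.05,0,0],[0,0,0,5.37,-4.05,0.4,0],[0,0,0,5.37,-4.05,1,0],[0,0,0,5.37,-4.05,1.7,0],[0,0,0,5.37,-4.05,2.4,0],[0,0,0,5.37,-4.05,3.1,0],[0,0,0,5.37,-4.05,3.7,0],[0,0,0,5.37,-4.05,4.2,0],[0,0,0,5.37,-4.05,4.5,0],[0,0,0,5.37,-4.05,4.7,0],[0,0,0,5.37,-4.05,4.75,0],[0,0,0,5.37,-4.05,4.75,0]])

```text
time_s: 7.1
position: [0.6298, 0.2337, 0.0541]
tcp_rot: [[1.0, -0.001, -0.001], [-0.001, -1.0, -0.0], [-0.001, 0.0, -1.0]]
force: [-0.2, -0.5, -2.5]
opening: 0.681
grasp_force: 30.0
```

send_rows(commands=[[0,0,0,0,0,0.03,0],[0,0,0,0,0,0.06,0],[0,0,0,0,0,0.09,0],[0,0,0,0,0,0.12,0],[0,0,0,0,0,0.12,0]])

```text
time_s: 7.52
position: [0.6301, 0.2339, 0.0512]
tcp_rot: [[1.0, -0.001, 0.0], [-0.001, -1.0, 0.0], [0.0, -0.0, -1.0]]
force: [0.7, -0.2, -1.4]
opening: 0.684
grasp_force: 30.0
```

Touching or within about 0.5 mm. I'll ease down a little further.

send_rows(commands=[[0,0,0,0,0,0.02,0],[0,0,0,0,0,0.04,0],[0,0,0,0,0,0.04,0]])

```text
time_s: 7.77
position: [0.6302, 0.2339, 0.0507]
tcp_rot: [[1.0, -0.001, 0.0], [-0.001, -1.0, 0.0], [0.0, -0.0, -1.0]]
force: [-2.3, -0.3, 4.3]
opening: 0.679
grasp_force: 30.0
```

send_rows(commands=[[0,0,0,0,0,0,0.75],[0,0,0,0,0,0,0.8],[0,0,0,0,0,0,0.9],[0,0,0,0,0,0,1],[0,0,0,0,0,0,1],[0,0,0,0,0,0,1],[0,0,0,0,0,-0.4,1],[0,0,0,0,0,-1,1],[0,0,0,0,0,-1.8,1],[0,0,0,0,0,-2.6,1],[0,0,0,0,0,-3.4,1],[0,0,0,0,0,-4.2,1],[0,0,0,0,0,-5,1],[0,0,0,0,0,-5.5,1],[0,0,0,0,0,-5.65,1],[0,0,0,0,0,-5.65,1]])

```text
time_s: 9.1
position: [0.631, 0.2341, 0.2217]
tcp_rot: [[1.0, -0.001, 0.004], [-0.001, -1.0, 0.001], [0.004, -0.001, -1.0]]
force: [0.3, 0.6, -0.2]
opening: 1.001
grasp_force: 0.0
```

send_rows(commands=[[0,0,0,-0.3,0.7,0,1],[0,0,0,-0.8,1.8,0,1],[0,0,0,-1.3,3,0,1],[0,0,0,-1.9,4.2,0,1],[0,0,0,-2.4,5.4,0,1],[0,0,0,-3,6.6,0,1],[0,0,0,-3.5,7.8,0,1],[0,0,0,-4.1,9,0,1],[0,0,0,-4.6,10.2,0,1],[0,0,0,-5.2,11.4,0,1],[0,0,0,-5.7,12.5,0,1],[0,0,0,-6,13.2,0,1],[0,0,0,-6.13,13.47,0,1],[0,0,0,-6.13,13.47,0,1],[0,0,0,-6.13,13.47,0,1]])

```text
time_s: 10.35
position: [0.4453, -0.1694, 0.2186]
tcp_rot: [[1.0, -0.002, -0.001], [-0.002, -1.0, 0.002], [-0.001, -0.002, -1.0]]
force: [0.1, -0.2, 0.6]
opening: 1.005
grasp_force: 0.0
```

Run:
```python
from h import *
c,T,s=wrist();cv2.imwrite('pics/w3.png',c['image']);np.savez('pics/w3.npz',K=c['intrinsics'],T=T);print(s['position'])
```

```text
[ 0.445283   -0.16943025  0.21855456]
```

View pics/w3.png

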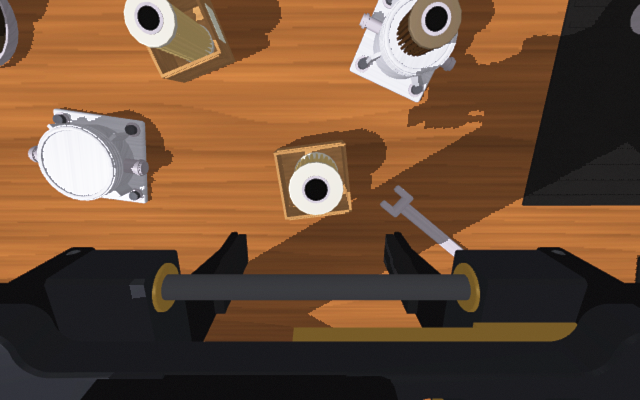

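The new oil element's hole is at (316,189). Its carton's rim corners are near (274,153), (345,143), (352,212) and (286,219).

Run:
```python
from h import *
z=np.load('pics/w3.npz');c={'intrinsics':z['K']};T=z['T']
r=lambda q,h:ray(c,q,h,T)[:2].round(4)
print('newoil',r((316,189),.083)); k=[r(q,.042) for q in((274,153),(345,143),(352,212),(286,219))];print(k,np.mean(k,0))
print('newfuel',r((148,18),.103),'usedfuel',r((437,18),.110))
```

```text
newoil [ 0.4469 -0.1702]
[array([ 0.4801, -0.1202]), array([ 0.4917, -0.2044]), array([ 0.4052, -0.2158]), array([ 0.3958, -0.1316])] [ 0.4432 -0.168 ]
newfuel [ 0.6042 -0.0267] usedfuel [ 0.6016 -0.2712]
```

send_rows(commands=[[0,0,0,0.03,0,0.5,1],[0,0,0,0.03,0,1.2,1],[0,0,0,0.03,0,2,1],[0,0,0,0.03,0,2.8,1],[0,0,0,0.03,0,3.6,1],[0,0,0,0.03,0,4.3,1],[0,0,0,0.03,0,4.9,1],[0,0,0,0.03,0,5.3,1],[0,0,0,0.03,0,5.5,1],[0,0,0,0.03,0,5.6,1],[0,0,0,0.03,0,5.6,0.8],[0,0,0,0.03,0,5.6,0.7],[0,0,0,0.03,0,5.6,0.6],[0,0,0,0.03,0,5.6,0.5],[0,0,0,0.03,0,5.6,0.4],[0,0,0,0.03,0,5.6,0.3],[0,0,0,0.03,0,5.6,0.2],[0,0,0,0.03,0,5.6,0.1],[0,0,0,0.03,0,5.6,0]])

```text
time_s: 11.98
position: [0.4469, -0.1703, 0.0519]
tcp_rot: [[1.0, -0.001, 0.001], [-0.001, -1.0, -0.001], [0.001, 0.001, -1.0]]
force: [-0.9, 0.5, 5.8]
opening: 0.683
grasp_force: 30.0
```

send_rows(commands=[[0,0,0,0,0,-0.1,0],[0,0,0,0,0,-0.3,0],[0,0,0,0,0,-0.6,0],[0,0,0,0,0,-1,0],[0,0,0,0,0,-1.5,0],[0,0,0,0,0,-2,0],[0,0,0,0,0,-2.6,0],[0,0,0,0,0,-3.2,0],[0,0,0,0,0,-3.8,0],[0,0,0,0,0,-4.4,0],[0,0,0,0,0,-4.8,0],[0,0,0,0,0,-5,0],[0,0,0,0,0,-5,0]])

```text
time_s: 13.07
position: [0.4472, -0.1704, 0.2029]
tcp_rot: [[1.0, -0.001, 0.003], [-0.001, -1.0, -0.002], [0.003, 0.002, -1.0]]
force: [0.1, 0.5, -1.5]
opening: 0.681
grasp_force: 30.0
```

send_rows(commands=[[0,0,0,0,-0.4,0,0],[0,0,0,0.1,-1.2,0,0],[0,0,0,0.2,-2.1,0,0],[0,0,0,0.25,-3.1,0,0],[0,0,0,0.3,-4.1,0,0],[0,0,0,0.4,-5.1,0,0],[0,0,0,0.45,-6.1,0,0],[0,0,0,0.5,-7.1,0,0],[0,0,0,0.6,-8.1,0,0],[0,0,0,0.65,-8.9,0,0],[0,0,0,0.69,-9.4,0,0],[0,0,0,0.69,-9.5,0,0],[0,0,0,0.69,-9.5,0,0],[0,0,0,0.69,-9.5,0.4,0],[0,0,0,0.69,-9.5,1,0],[0,0,0,0.69,-9.5,1.6,0],[0,0,0,0.69,-9.5,2.2,0],[0,0,0,0.69,-9.5,2.6,0],[0,0,0,0.69,-9.5,2.8,0],[0,0,0,0.69,-9.5,2.8,0]])

```text
time_s: 14.73
position: [0.4663, 0.114, 0.1158]
tcp_rot: [[1.0, -0.002, -0.004], [-0.002, -1.0, -0.0], [-0.004, 0.0, -1.0]]
force: [0.1, -0.9, -0.5]
opening: 0.684
grasp_force: 30.0
```

Run:
```python
from h import *
c,T,s=wrist();print(s['position'])
c=optics.capture('top');cv2.imwrite('pics/t2.png',cv2.resize(c['image'][120:280,215:525],None,fx=2.5,fy=2.5,interpolation=cv2.INTER_CUBIC))
```

```text
[0.46626938 0.11404435 0.11577628]
```

View pics/t2.png

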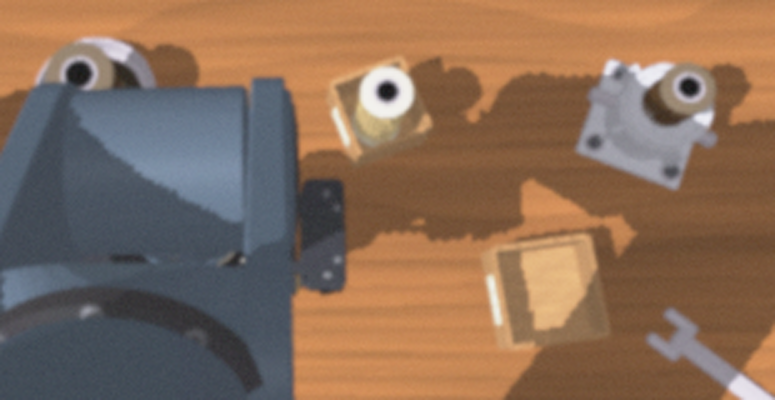

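The used oil element stands upright in the pan at (78,73), and the oil carton is empty at (548,290). I'll continue lowering into the housing.

send_rows(commands=[[0,0,0,0.05,0,0.2,0],[0,0,0,0.05,0,0.5,0],[0,0,0,0.05,0,0.8,0],[0,0,0,0.05,0,1.1,0],[0,0,0,0.05,0,1.4,0],[0,0,0,0.05,0,1.6,0],[0,0,0,0.05,0,1.75,0],[0,0,0,0.05,0,1.8,0],[0,0,0,0.05,0,1.84,0],[0,0,0,0.05,0,1.87,0],[0,0,0,0.05,0,1.87,0]])

```text
time_s: 15.75
position: [0.4693, 0.115, 0.0612]
tcp_rot: [[1.0, -0.001, 0.0], [-0.001, -1.0, 0.0], [0.0, -0.0, -1.0]]
force: [-0.2, 0.5, -1.2]
opening: 0.681
grasp_force: 30.0
```

send_rows(commands=[[0,0,0,0,0,0.02,0],[0,0,0,0,0,0.04,0],[0,0,0,0,0,0.06,0],[0,0,0,0,0,0.08,0],[0,0,0,0,0,0.08,0]])

```text
time_s: 16.17
position: [0.4692, 0.115, 0.0589]
tcp_rot: [[1.0, -0.001, 0.0], [-0.001, -1.0, 0.0], [0.0, -0.0, -1.0]]
force: [0.1, 0.0, 0.8]
opening: 0.683
grasp_force: 30.0
```

send_rows(commands=[[0,0,0,0,0,0.02,0],[0,0,0,0,0,0.02,0],[0,0,0,0,0,0.02,0]])

```text
time_s: 16.42
position: [0.4692, 0.115, 0.0589]
tcp_rot: [[1.0, -0.001, 0.001], [-0.001, -1.0, 0.0], [0.001, -0.0, -1.0]]
force: [-1.3, -0.3, 6.4]
opening: 0.677
grasp_force: 30.0
```

Seated. Release, rise, and go for the used oil element in the pan.

send_rows(commands=[[0,0,0,0,0,0,0.75],[0,0,0,0,0,0,0.8],[0,0,0,0,0,0,0.9],[0,0,0,0,0,0,1],[0,0,0,0,0,0,1],[0,0,0,0,0,0,1],[0,0,0,0,0,-0.4,1],[0,0,0,0,0,-1,1],[0,0,0,0,0,-1.8,1],[0,0,0,0,0,-2.6,1],[0,0,0,0,0,-3.4,1],[0,0,0,0,0,-4.2,1],[0,0,0,0,0,-4.8,1],[0,0,0,0,0,-5,1],[0,0,0,0,0,-5,1]])

```text
time_s: 17.67
position: [0.47, 0.115, 0.2095]
tcp_rot: [[1.0, -0.001, 0.004], [-0.001, -1.0, 0.0], [0.004, -0.0, -1.0]]
force: [0.7, 0.2, -0.6]
opening: 0.999
grasp_force: 0.0
```

send_rows(commands=[[0,0,0,0.5,-0.35,0,1],[0,0,0,1.2,-0.9,0,1],[0,0,0,2.1,-1.5,0,1],[0,0,0,3,-2.2,0,1],[0,0,0,3.9,-2.9,0,1],[0,0,0,4.7,-3.5,0,1],[0,0,0,5.2,-3.85,0,1],[0,0,0,5.37,-3.96,0,1],[0,0,0,5.37,-3.96,0,1],[0,0,0,5.37,-3.96,0.5,1],[0,0,0,5.37,-3.96,1.2,1],[0,0,0,5.37,-3.96,2,1],[0,0,0,5.37,-3.96,2.8,1],[0,0,0,5.37,-3.96,3.6,1],[0,0,0,5.37,-3.96,4.3,1],[0,0,0,5.37,-3.96,4.8,1],[0,0,0,5.37,-3.96,5.1,1],[0,0,0,5.37,-3.96,5.25,1],[0,0,0,5.37,-3.96,5.25,1]])

```text
time_s: 19.25
position: [0.6289, 0.2328, 0.0496]
tcp_rot: [[1.0, -0.002, -0.003], [-0.002, -1.0, -0.001], [-0.003, 0.001, -1.0]]
force: [0.4, 0.7, -0.8]
opening: 1.0
grasp_force: 0.0
```

send_rows(commands=[[0,0,0,0,0,0,0.8],[0,0,0,0,0,0,0.7],[0,0,0,0,0,0,0.6],[0,0,0,0,0,0,0.5],[0,0,0,0,0,0,0.4],[0,0,0,0,0,0,0.2],[0,0,0,0,0,0,0],[0,0,0,0,0,0,0]])

```text
time_s: 19.92
position: [0.6307, 0.2337, 0.0514]
tcp_rot: [[1.0, -0.001, 0.001], [-0.001, -1.0, 0.0], [0.001, -0.0, -1.0]]
force: [-1.1, 0.0, 3.8]
opening: 0.683
grasp_force: 30.0
```

send_rows(commands=[[0,0,0,0,0,-0.1,0],[0,0,0,0,0,-0.3,0],[0,0,0,0,0,-0.6,0],[0,0,0,0,0,-1,0],[0,0,0,0,0,-1.5,0],[0,0,0,0,0,-2,0],[0,0,0,0,0,-2.6,0],[0,0,0,0,0,-3.2,0],[0,0,0,0,0,-3.8,0],[0,0,0,0,0,-4.4,0],[0,0,0,0,0,-4.9,0],[0,0,0,0,0,-5.1,0],[0,0,0,0,0,-5.1,0]])

```text
time_s: 21.0
position: [0.6316, 0.2339, 0.2066]
tcp_rot: [[1.0, -0.001, 0.005], [-0.001, -1.0, 0.001], [0.005, -0.001, -1.0]]
force: [0.4, 0.2, -1.6]
opening: 0.681
grasp_force: 30.0
```

send_rows(commands=[[0,0,0,-0.2,0.4,0,0],[0,0,0,-0.5,1.1,0,0],[0,0,0,-0.9,2,0,0],[0,0,0,-1.4,3,0,0],[0,0,0,-1.8,4,0,0],[0,0,0,-2.3,5,0,0],[0,0,0,-2.8,6,0,0],[0,0,0,-3.2,7,0,0],[0,0,0,-3.7,8,0,0],[0,0,0,-4.2,9,0,0],[0,0,0,-4.6,10,0,0],[0,0,0,-5.1,11,0,0],[0,0,0,-5.6,12,0,0],[0,0,0,-5.9,12.8,0,0],[0,0,0,-6.15,13.2,0,0],[0,0,0,-6.24,13.4,0,0],[0,0,0,-6.24,13.4,0,0],[0,0,0,-6.24,13.4,0,0]])

```text
time_s: 22.5
position: [0.4425, -0.1677, 0.2033]
tcp_rot: [[1.0, -0.002, -0.001], [-0.002, -1.0, 0.001], [-0.001, -0.001, -1.0]]
force: [0.0, 0.7, -1.7]
opening: 0.683
grasp_force: 30.0
```

Run:
```python
from h import *
c=optics.capture('scene');cv2.imwrite('pics/s2.png',cv2.resize(c['image'][70:290,180:470],None,fx=2.6,fy=2.6,interpolation=cv2.INTER_CUBIC))
s=read_state();print(s['position'],rel([.4435,-.1685,.0504],s))
```

```text
[ 0.4427627  -0.16734435  0.20339452] [0.03 0.04 5.1 ]
```

View pics/s2.png

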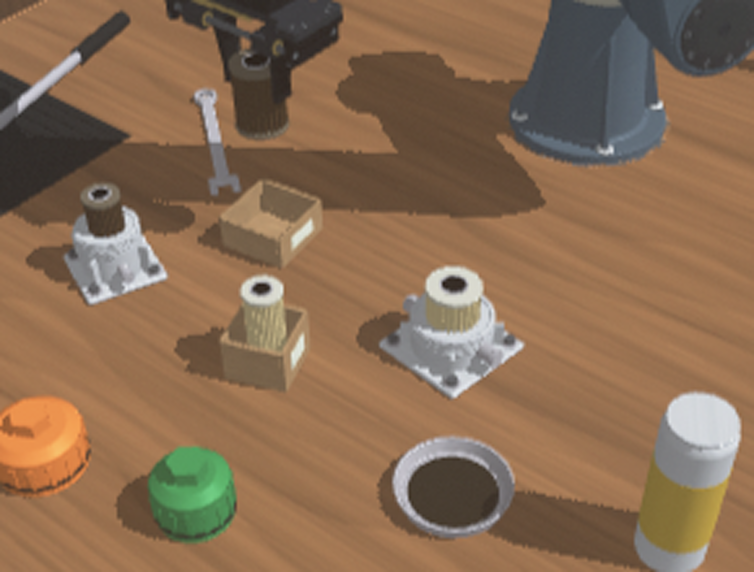

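The new oil element sits upright in its housing at (454,300). The used one is held over its empty carton, and the can is untouched. Lower away.

send_rows(commands=[[0,0,0,0.03,0.03,0.3,0],[0,0,0,0.03,0.03,0.9,0],[0,0,0,0.03,0.03,1.6,0],[0,0,0,0.03,0.03,2.3,0],[0,0,0,0.03,0.03,3,0],[0,0,0,0.03,0.03,3.7,0],[0,0,0,0.03,0.03,4.2,0],[0,0,0,0.03,0.03,4.6,0],[0,0,0,0.03,0.03,4.8,0],[0,0,0,0.03,0.03,4.95,0],[0,0,0,0.03,0.03,5,0],[0,0,0,0.03,0.03,5.03,0],[0,0,0,0.03,0.03,5.03,0]])

```text
time_s: 23.63
position: [0.4441, -0.1692, 0.0531]
tcp_rot: [[1.0, -0.001, 0.001], [-0.001, -1.0, -0.001], [0.001, 0.001, -1.0]]
force: [0.7, -0.1, -2.8]
opening: 0.683
grasp_force: 30.0
```

send_rows(commands=[[0,0,0,0,0,0.02,0],[0,0,0,0,0,0.04,0],[0,0,0,0,0,0.06,0],[0,0,0,0,0,0.08,0],[0,0,0,0,0,0.1,0],[0,0,0,0,0,0.1,0]])

```text
time_s: 24.13
position: [0.4437, -0.1693, 0.0503]
tcp_rot: [[1.0, -0.001, 0.0], [-0.001, -1.0, -0.0], [0.0, 0.0, -1.0]]
force: [-0.8, 0.3, 4.1]
opening: 0.683
grasp_force: 30.0
```

send_rows(commands=[[0,0,0,0,0,0,0.75],[0,0,0,0,0,0,0.8],[0,0,0,0,0,0,0.9],[0,0,0,0,0,0,1],[0,0,0,0,0,0,1],[0,0,0,0,0,0,1],[0,0,0,0,0,-0.4,1],[0,0,0,0,0,-1,1],[0,0,0,0,0,-1.8,1],[0,0,0,0,0,-2.6,1],[0,0,0,0,0,-3.4,1],[0,0,0,0,0,-4.2,1],[0,0,0,0,0,-5,1],[0,0,0,0,0,-5.5,1],[0,0,0,0,0,-5.67,1],[0,0,0,0,0,-5.67,1]])

```text
time_s: 25.47
position: [0.4442, -0.1695, 0.221]
tcp_rot: [[1.0, -0.001, 0.003], [-0.001, -1.0, -0.002], [0.003, 0.002, -1.0]]
force: [-0.0, -0.8, 0.3]
opening: 1.005
grasp_force: 0.0
```

send_rows(commands=[[0,0,0,0.5,0.3,0,1],[0,0,0,1.2,0.8,0,1],[0,0,0,2.1,1.3,0,1],[0,0,0,3,1.9,0,1],[0,0,0,3.9,2.5,0,1],[0,0,0,4.7,3,0,1],[0,0,0,5.1,3.3,0,1],[0,0,0,5.24,3.37,0,1],[0,0,0,5.24,3.37,0,1],[0,0,0,5.24,3.37,0,1],[0,0,0,5.24,3.37,0,1]])

```text
time_s: 26.38
position: [0.5992, -0.2692, 0.2189]
tcp_rot: [[1.0, -0.001, -0.003], [-0.001, -1.0, 0.002], [-0.003, -0.002, -1.0]]
force: [-0.3, 0.4, -0.5]
opening: 0.998
grasp_force: 0.0
```

Run:
```python
from h import *
c,T,s=wrist();cv2.imwrite('pics/w4.png',c['image']);np.savez('pics/w4.npz',K=c['intrinsics'],T=T);print(s['position'])
```

```text
[ 0.59918723 -0.26918955  0.21894628]
```

View pics/w4.png

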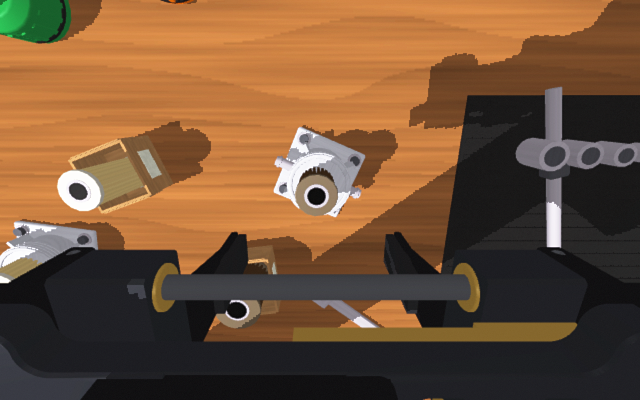

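The used fuel element's hole is at (316,196). The flange corners are near (303,127), (370,152), (339,217) and (274,192).

Run:
```python
from h import *
z=np.load('pics/w4.npz');c={'intrinsics':z['K']};T=z['T']
r=lambda q,h:ray(c,q,h,T)[:2].round(4)
print('usedfuel',r((316,196.5),.110)); k=[r(q,.008) for q in((303,127),(370,152),(339,217),(274,192))];print(k,np.mean(k,0))
```

```text
usedfuel [ 0.6002 -0.27  ]
[array([ 0.6618, -0.2533]), array([ 0.63  , -0.3407]), array([ 0.5389, -0.3022]), array([ 0.5755, -0.2124])] [ 0.60155 -0.27715]
```

send_rows(commands=[[0,0,0,0.03,0.03,0.5,1],[0,0,0,0.03,0.03,1.2,1],[0,0,0,0.03,0.03,2,1],[0,0,0,0.03,0.03,2.8,1],[0,0,0,0.03,0.03,3.5,1],[0,0,0,0.03,0.03,4.1,1],[0,0,0,0.03,0.03,4.5,1],[0,0,0,0.03,0.03,4.75,1],[0,0,0,0.03,0.03,4.85,1],[0,0,0,0.03,0.03,4.85,1],[0,0,0,0.03,0.03,4.85,0.8],[0,0,0,0.03,0.03,4.85,0.7],[0,0,0,0.03,0.03,4.85,0.6],[0,0,0,0.03,0.03,4.85,0.5],[0,0,0,0.03,0.03,4.85,0.4],[0,0,0,0.03,0.03,4.85,0.3],[0,0,0,0.03,0.03,4.85,0.2],[0,0,0,0.03,0.03,4.85,0],[0,0,0,0.03,0.03,4.85,0],[0,0,0,0.03,0.03,4.85,0]])

```text
time_s: 28.1
position: [0.6016, -0.2712, 0.0744]
tcp_rot: [[1.0, -0.001, -0.0], [-0.001, -1.0, 0.0], [-0.0, -0.0, -1.0]]
force: [0.6, 0.5, 0.4]
opening: 0.497
grasp_force: 29.9
```

send_rows(commands=[[0,0,0,0,0,-0.1,0],[0,0,0,0,0,-0.3,0],[0,0,0,0,0,-0.6,0],[0,0,0,0,0,-1,0],[0,0,0,0,0,-1.5,0],[0,0,0,0,0,-2,0],[0,0,0,0,0,-2.6,0],[0,0,0,0,0,-3.2,0],[0,0,0,0,0,-3.8,0],[0,0,0,0,0,-4.4,0],[0,0,0,0,0,-4.9,0],[0,0,0,0,0,-5.1,0],[0,0,0,0,0,-5.1,0]])

```text
time_s: 29.18
position: [0.6027, -0.272, 0.2305]
tcp_rot: [[1.0, -0.001, 0.005], [-0.001, -1.0, -0.003], [0.005, 0.003, -1.0]]
force: [-0.1, 0.4, -1.6]
opening: 0.499
grasp_force: 29.9
```

send_rows(commands=[[0,0,0,0,-0.4,0,0],[0,0,0,0.1,-1.2,0,0],[0,0,0,0.15,-2.2,0,0],[0,0,0,0.2,-3.2,0,0],[0,0,0,0.25,-4.2,0,0],[0,0,0,0.3,-5.2,0,0],[0,0,0,0.35,-6.2,0,0],[0,0,0,0.4,-7.2,0,0],[0,0,0,0.45,-8.2,0,0],[0,0,0,0.5,-9.2,0,0],[0,0,0,0.55,-10.2,0,0],[0,0,0,0.6,-11.2,0,0],[0,0,0,0.65,-12.2,0,0],[0,0,0,0.7,-13.2,0,0],[0,0,0,0.75,-14.2,0,0],[0,0,0,0.8,-15.2,0,0],[0,0,0,0.9,-16,0,0],[0,0,0,0.95,-16.6,0,0],[0,0,0,0.95,-16.84,0,0],[0,0,0,0.95,-16.84,0,0]])

```text
time_s: 30.85
position: [0.6289, 0.236, 0.2258]
tcp_rot: [[1.0, 0.002, -0.003], [0.002, -1.0, -0.0], [-0.003, 0.0, -1.0]]
force: [-0.3, -0.3, -1.3]
opening: 0.5
grasp_force: 29.9
```

Run:
```python
from h import *
c=optics.capture('top');np.savez('pics/t3.npz',K=c['intrinsics'],E=c['extrinsics']);cv2.imwrite('pics/t3.png',cv2.resize(c['image'][120:200,330:520],None,fx=4,fy=4,interpolation=cv2.INTER_CUBIC))
s=read_state();print(s['position'],s['opening'],rel([.630,.234,.0684],s))
```

```text
[0.62929091 0.23437086 0.22606872] 0.5036631247950996 [0.04 0.01 5.26]
```

View pics/t3.png

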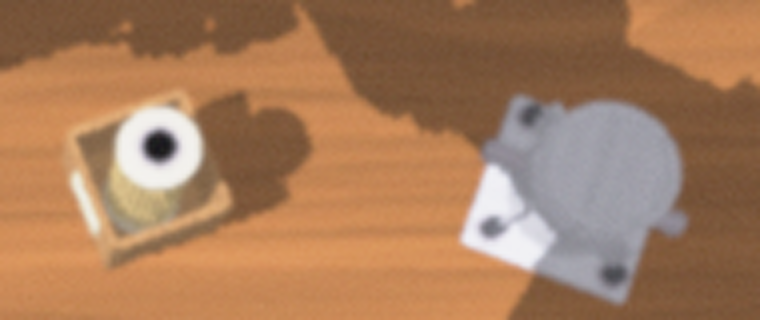

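The empty fuel bowl's rim circle is centred near (605,174) in this 4x crop. Its opposite flange bolts are at (530,115) and (614,274), and the fuel carton's rim is centred near (148,169).

Run:
```python
from h import *
z=np.load('pics/t3.npz');c={'intrinsics':z['K'],'extrinsics':z['E']}
t=lambda x,y,h:ray(c,(330+(x-1.5)/4,120+(y-1.5)/4),h)[:2].round(4)
print('bowl rim',t(605,174,.066),'bolts',t(572,194.5,.009),'carton',t(148,169,.055),[t(*q,.055) for q in((70,133),(183,92),(231,200),(108,250))])
```

```text
bowl rim [ 0.5949 -0.2673] bolts [ 0.5993 -0.2722] carton [ 0.605 -0.025] [array([0.6263, 0.0172]), array([ 0.6489, -0.0458]), array([ 0.5867, -0.0696]), array([ 0.5597, -0.0019])]
```

send_rows(commands=[[0,0,0,0.04,0,0.3,0],[0,0,0,0.04,0,0.9,0],[0,0,0,0.04,0,1.6,0],[0,0,0,0.04,0,2.3,0],[0,0,0,0.04,0,3,0],[0,0,0,0.04,0,3.7,0],[0,0,0,0.04,0,4.3,0],[0,0,0,0.04,0,4.7,0],[0,0,0,0.04,0,4.95,0],[0,0,0,0.04,0,5.1,0],[0,0,0,0.04,0,5.15,0],[0,0,0,0.04,0,5.18,0],[0,0,0,0.04,0,5.18,0]])

```text
time_s: 31.98
position: [0.6325, 0.234, 0.0728]
tcp_rot: [[1.0, -0.001, 0.002], [-0.001, -1.0, 0.0], [0.002, -0.0, -1.0]]
force: [-0.2, 0.3, -1.5]
opening: 0.497
grasp_force: 29.9
```

send_rows(commands=[[0,0,0,0,0,0.04,0],[0,0,0,0,0,0.08,0],[0,0,0,0,0,0.11,0],[0,0,0,0,0,0.13,0],[0,0,0,0,0,0.15,0],[0,0,0,0,0,0.15,0]])

```text
time_s: 32.48
position: [0.6322, 0.234, 0.0683]
tcp_rot: [[1.0, -0.001, 0.001], [-0.001, -1.0, 0.0], [0.001, -0.0, -1.0]]
force: [0.3, -0.4, 4.5]
opening: 0.499
grasp_force: 29.9
```

send_rows(commands=[[0,0,0,0,0,0,0.55],[0,0,0,0,0,0,0.65],[0,0,0,0,0,0,0.8],[0,0,0,0,0,0,1],[0,0,0,0,0,0,1],[0,0,0,0,0,0,1],[0,0,0,0,0,0,1],[0,0,0,0,0,-0.4,1],[0,0,0,0,0,-1,1],[0,0,0,0,0,-1.8,1],[0,0,0,0,0,-2.6,1],[0,0,0,0,0,-3.4,1],[0,0,0,0,0,-4.2,1],[0,0,0,0,0,-4.9,1],[0,0,0,0,0,-5.2,1],[0,0,0,0,0,-5.2,1]])

```text
time_s: 33.82
position: [0.6336, 0.2343, 0.2272]
tcp_rot: [[1.0, -0.001, 0.007], [-0.001, -1.0, 0.001], [0.007, -0.001, -1.0]]
force: [0.3, 0.5, -0.2]
opening: 1.001
grasp_force: 0.0
```

send_rows(commands=[[0,0,0,-0.1,0.5,0,1],[0,0,0,-0.2,1.4,0,1],[0,0,0,-0.3,2.5,0,1],[0,0,0,-0.4,3.6,0,1],[0,0,0,-0.5,4.7,0,1],[0,0,0,-0.6,5.8,0,1],[0,0,0,-0.75,6.9,0,1],[0,0,0,-0.9,7.9,0,1],[0,0,0,-0.94,8.5,0,1],[0,0,0,-0.94,8.68,0,1],[0,0,0,-0.94,8.68,0,1],[0,0,0,-0.94,8.68,0,1],[0,0,0,-0.94,8.68,0,1]])

```text
time_s: 34.9
position: [0.6029, -0.0253, 0.2228]
tcp_rot: [[1.0, -0.0, -0.001], [-0.0, -1.0, 0.001], [-0.001, -0.001, -1.0]]
force: [1.1, -0.4, -0.9]
opening: 0.997
grasp_force: 0.0
```

Run:
```python
from h import *
c,T,s=wrist();cv2.imwrite('pics/w5.png',c['image']);np.savez('pics/w5.npz',K=c['intrinsics'],T=T);print(s['position'],rel([.604,-.0265,.067],s))
```

```text
[ 0.60289485 -0.02529765  0.22279073] [0.04 0.04 5.19]
```

View pics/w5.png

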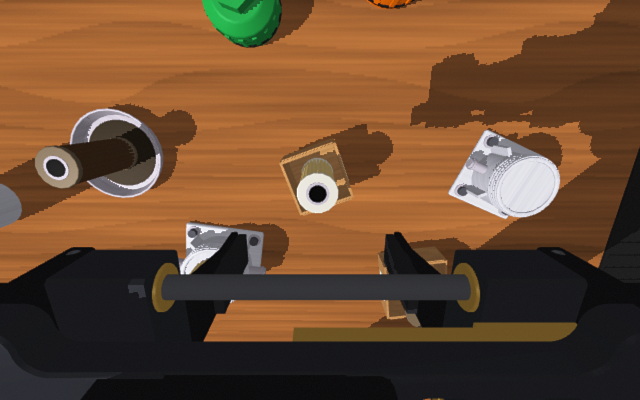

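The used fuel element stands upright in the pan. The new fuel hole is at (317,193), the carton rim corners are near (280,162), (336,141), (353,194) and (298,216), and the empty fuel bowl's rim is centred near (527,184).

Run:
```python
from h import *
z=np.load('pics/w5.npz');c={'intrinsics':z['K']};T=z['T']
r=lambda q,h:ray(c,q,h,T)[:2].round(4)
print('newfuel',r((317,193.5),.103)); k=[r(q,.055) for q in((280,162),(336,141),(353,194),(298,216))];print(k,np.mean(k,0))
print('bowl',r((527,184),.066))
```

```text
newfuel [ 0.604  -0.0272]
[array([0.6284, 0.016 ]), array([ 0.6526, -0.0491]), array([ 0.5893, -0.0711]), array([ 0.5608, -0.0038])] [ 0.607775 -0.027   ]
bowl [ 0.6047 -0.2706]
```

send_rows(commands=[[0,0,0,0.04,0.04,0.5,1],[0,0,0,0.04,0.04,1.2,1],[0,0,0,0.04,0.04,2,1],[0,0,0,0.04,0.04,2.8,1],[0,0,0,0.04,0.04,3.6,1],[0,0,0,0.04,0.04,4.3,1],[0,0,0,0.04,0.04,4.8,1],[0,0,0,0.04,0.04,5.05,1],[0,0,0,0.04,0.04,5.15,1],[0,0,0,0.04,0.04,5.15,1],[0,0,0,0.04,0.04,5.15,0.8],[0,0,0,0.04,0.04,5.15,0.7],[0,0,0,0.04,0.04,5.15,0.6],[0,0,0,0.04,0.04,5.15,0.5],[0,0,0,0.04,0.04,5.15,0.4],[0,0,0,0.04,0.04,5.15,0.3],[0,0,0,0.04,0.04,5.15,0.2],[0,0,0,0.04,0.04,5.15,0],[0,0,0,0.04,0.04,5.15,0],[0,0,0,0.04,0.04,5.15,0]])

```text
time_s: 36.62
position: [0.6046, -0.0278, 0.0691]
tcp_rot: [[1.0, -0.001, 0.0], [-0.001, -1.0, -0.0], [0.0, 0.0, -1.0]]
force: [0.8, -0.2, 0.7]
opening: 0.499
grasp_force: 30.0
```

send_rows(commands=[[0,0,0,0,0,-0.1,0],[0,0,0,0,0,-0.3,0],[0,0,0,0,0,-0.6,0],[0,0,0,0,0,-1,0],[0,0,0,0,0,-1.5,0],[0,0,0,0,0,-2,0],[0,0,0,0,0,-2.6,0],[0,0,0,0,0,-3.2,0],[0,0,0,0,0,-3.8,0],[0,0,0,0,0,-4.4,0],[0,0,0,0,0,-5,0],[0,0,0,0,0,-5.3,0],[0,0,0,0,0,-5.3,0],[0,0,0,0,0,-5.3,0]])

```text
time_s: 37.78
position: [0.6046, -0.0277, 0.2287]
tcp_rot: [[1.0, -0.001, 0.001], [-0.001, -1.0, -0.0], [0.001, 0.0, -1.0]]
force: [-0.2, -0.4, -1.4]
opening: 0.497
grasp_force: 30.0
```

send_rows(commands=[[0,0,0,0,0.4,0,0],[0,0,0,0,1.2,0,0],[0,0,0,-0.1,2.2,0,0],[0,0,0,-0.1,3.2,0,0],[0,0,0,-0.1,4.2,0,0],[0,0,0,-0.1,5.2,0,0],[0,0,0,-0.1,6.2,0,0],[0,0,0,-0.15,7.1,0,0],[0,0,0,-0.15,7.8,0,0],[0,0,0,-0.15,8.14,0,0],[0,0,0,-0.15,8.14,0,0],[0,0,0,-0.15,8.14,0,0],[0,0,0,-0.15,8.14,0.4,0],[0,0,0,-0.15,8.14,1,0],[0,0,0,-0.15,8.14,1.6,0],[0,0,0,-0.15,8.14,2.2,0],[0,0,0,-0.15,8.14,2.5,0],[0,0,0,-0.15,8.14,2.6,0],[0,0,0,-0.15,8.14,2.6,0],[0,0,0,-0.15,8.14,2.6,0]])

```text
time_s: 39.45
position: [0.6004, -0.2715, 0.1505]
tcp_rot: [[1.0, -0.0, 0.001], [-0.0, -1.0, -0.0], [0.001, 0.0, -1.0]]
force: [-0.3, -0.3, 0.1]
opening: 0.5
grasp_force: 30.0
```

Run:
```python
from h import *
print(rel([.600,-.272,.0761]))
```

```text
[-0.01  0.01  2.48]
```

send_rows(commands=[[0,0,0,0,0,0.3,0],[0,0,0,0,0,0.6,0],[0,0,0,0,0,0.9,0],[0,0,0,0,0,1.2,0],[0,0,0,0,0,1.5,0],[0,0,0,0,0,1.8,0],[0,0,0,0,0,2.05,0],[0,0,0,0,0,2.25,0],[0,0,0,0,0,2.35,0],[0,0,0,0,0,2.38,0],[0,0,0,0,0,2.4,0],[0,0,0,0,0,2.4,0]])

```text
time_s: 40.45
position: [0.6001, -0.272, 0.0782]
tcp_rot: [[1.0, -0.001, 0.001], [-0.001, -1.0, -0.0], [0.001, 0.0, -1.0]]
force: [-0.1, -0.9, -0.6]
opening: 0.501
grasp_force: 30.0
```

send_rows(commands=[[0,0,0,0,0,0.02,0],[0,0,0,0,0,0.04,0],[0,0,0,0,0,0.06,0],[0,0,0,0,0,0.06,0]])

```text
time_s: 40.78
position: [0.5998, -0.2719, 0.0763]
tcp_rot: [[1.0, -0.001, 0.0], [-0.001, -1.0, -0.0], [0.0, 0.0, -1.0]]
force: [-0.2, 0.8, -1.5]
opening: 0.496
grasp_force: 30.0
```

send_rows(commands=[[0,0,0,0,0,0.02,0],[0,0,0,0,0,0.03,0],[0,0,0,0,0,0.03,0]])

```text
time_s: 41.03
position: [0.6, -0.2719, 0.076]
tcp_rot: [[1.0, -0.001, 0.001], [-0.001, -1.0, -0.0], [0.001, 0.0, -1.0]]
force: [-1.0, 1.0, 5.2]
opening: 0.496
grasp_force: 30.0
```

send_rows(commands=[[0,0,0,0,0,0,0.55],[0,0,0,0,0,0,0.65],[0,0,0,0,0,0,0.8],[0,0,0,0,0,0,1],[0,0,0,0,0,0,1],[0,0,0,0,0,0,1],[0,0,0,0,0,0,1],[0,0,0,0,0,-0.4,1],[0,0,0,0,0,-1,1],[0,0,0,0,0,-1.8,1],[0,0,0,0,0,-2.6,1],[0,0,0,0,0,-3.4,1],[0,0,0,0,0,-4.2,1],[0,0,0,0,0,-4.8,1],[0,0,0,0,0,-5,1],[0,0,0,0,0,-5,1]])

```text
time_s: 42.37
position: [0.6009, -0.2725, 0.2282]
tcp_rot: [[1.0, -0.001, 0.004], [-0.001, -1.0, -0.003], [0.004, 0.003, -1.0]]
force: [-0.4, 0.0, -0.4]
opening: 0.999
grasp_force: 0.0
```

send_rows(commands=[[0,0,0,0,-0.6,0,1],[0,0,0,0.1,-1.7,0,1],[0,0,0,0.2,-2.8,0,1],[0,0,0,0.3,-4,0,1],[0,0,0,0.35,-5.2,0,1],[0,0,0,0.4,-6.4,0,1],[0,0,0,0.5,-7.6,0,1],[0,0,0,0.55,-8.8,0,1],[0,0,0,0.6,-10,0,1],[0,0,0,0.7,-11.2,0,1],[0,0,0,0.8,-12.4,0,1],[0,0,0,0.9,-13.6,0,1],[0,0,0,1,-14.8,0,1],[0,0,0,1.05,-15.9,0,1],[0,0,0,1.07,-16.6,0,1],[0,0,0,1.07,-16.87,0,1],[0,0,0,1.07,-16.87,0,1],[0,0,0,1.07,-16.87,0,1],[0,0,0,1.07,-16.87,0,1]])

```text
time_s: 43.95
position: [0.632, 0.2327, 0.2245]
tcp_rot: [[1.0, -0.002, -0.002], [-0.002, -1.0, -0.001], [-0.002, 0.001, -1.0]]
force: [-0.9, 0.1, 1.0]
opening: 1.0
grasp_force: 0.0
```

Run:
```python
from h import *
print(rel([.632,.234,.0685]))
```

```text
[ 0.01 -0.05  5.2 ]
```

send_rows(commands=[[0,0,0,0,-0.03,0.5,1],[0,0,0,0,-0.03,1.2,1],[0,0,0,0,-0.03,2,1],[0,0,0,0,-0.03,2.8,1],[0,0,0,0,-0.03,3.6,1],[0,0,0,0,-0.03,4.3,1],[0,0,0,0,-0.03,4.8,1],[0,0,0,0,-0.03,5.1,1],[0,0,0,0,-0.03,5.15,1],[0,0,0,0,-0.03,5.15,1],[0,0,0,0,-0.03,5.15,0.8],[0,0,0,0,-0.03,5.15,0.7],[0,0,0,0,-0.03,5.15,0.6],[0,0,0,0,-0.03,5.15,0.5],[0,0,0,0,-0.03,5.15,0.4],[0,0,0,0,-0.03,5.15,0.3],[0,0,0,0,-0.03,5.15,0.2],[0,0,0,0,-0.03,5.15,0],[0,0,0,0,-0.03,5.15,0],[0,0,0,0,-0.03,5.15,0]])

```text
time_s: 45.62
position: [0.6325, 0.2352, 0.0708]
tcp_rot: [[1.0, -0.001, 0.0], [-0.001, -1.0, 0.0], [0.0, -0.0, -1.0]]
force: [-0.6, 0.0, 0.8]
opening: 0.5
grasp_force: 30.0
```

send_rows(commands=[[0,0,0,0,0,-0.1,0],[0,0,0,0,0,-0.3,0],[0,0,0,0,0,-0.6,0],[0,0,0,0,0,-1,0],[0,0,0,0,0,-1.5,0],[0,0,0,0,0,-2,0],[0,0,0,0,0,-2.6,0],[0,0,0,0,0,-3.2,0],[0,0,0,0,0,-3.8,0],[0,0,0,0,0,-4.4,0],[0,0,0,0,0,-4.9,0],[0,0,0,0,0,-5.1,0],[0,0,0,0,0,-5.1,0],[0,0,0,0,0,-5.1,0]])

```text
time_s: 46.78
position: [0.6323, 0.235, 0.2242]
tcp_rot: [[1.0, -0.001, 0.001], [-0.001, -1.0, 0.0], [0.001, -0.0, -1.0]]
force: [-0.4, -0.2, -1.0]
opening: 0.5
grasp_force: 30.0
```

send_rows(commands=[[0,0,0,0,0.4,0,0],[0,0,0,-0.1,1.2,0,0],[0,0,0,-0.2,2.2,0,0],[0,0,0,-0.3,3.2,0,0],[0,0,0,-0.4,4.2,0,0],[0,0,0,-0.5,5.2,0,0],[0,0,0,-0.6,6.2,0,0],[0,0,0,-0.7,7.2,0,0],[0,0,0,-0.8,8,0,0],[0,0,0,-0.89,8.5,0,0],[0,0,0,-0.89,8.7,0,0],[0,0,0,-0.89,8.7,0,0],[0,0,0,-0.89,8.7,0,0],[0,0,0,-0.89,8.7,0.4,0],[0,0,0,-0.89,8.7,1,0],[0,0,0,-0.89,8.7,1.6,0],[0,0,0,-0.89,8.7,2.1,0],[0,0,0,-0.89,8.7,2.3,0],[0,0,0,-0.89,8.7,2.3,0],[0,0,0,-0.89,8.7,2.3,0]])

```text
time_s: 48.45
position: [0.6057, -0.025, 0.1548]
tcp_rot: [[1.0, 0.0, -0.0], [0.0, -1.0, 0.0], [-0.0, -0.0, -1.0]]
force: [0.3, 0.9, -1.8]
opening: 0.503
grasp_force: 30.0
```

Run:
```python
from h import *
print(rel([.6055,-.026,.0698]))
```

```text
[-0.01  0.03  2.83]
```

send_rows(commands=[[0,0,0,0,0.03,0.3,0],[0,0,0,0,0.03,0.7,0],[0,0,0,0,0.03,1.1,0],[0,0,0,0,0.03,1.5,0],[0,0,0,0,0.03,1.9,0],[0,0,0,0,0.03,2.2,0],[0,0,0,0,0.03,2.45,0],[0,0,0,0,0.03,2.6,0],[0,0,0,0,0.03,2.7,0],[0,0,0,0,0.03,2.74,0],[0,0,0,0,0.03,2.74,0],[0,0,0,0,0.03,2.74,0]])

```text
time_s: 49.45
position: [0.6059, -0.0269, 0.073]
tcp_rot: [[1.0, -0.001, 0.001], [-0.001, -1.0, -0.0], [0.001, 0.0, -1.0]]
force: [-0.1, 0.2, -1.5]
opening: 0.494
grasp_force: 30.0
```

send_rows(commands=[[0,0,0,0,0,0.02,0],[0,0,0,0,0,0.04,0],[0,0,0,0,0,0.06,0],[0,0,0,0,0,0.08,0],[0,0,0,0,0,0.08,0]])

```text
time_s: 49.87
position: [0.6054, -0.0268, 0.0701]
tcp_rot: [[1.0, -0.001, -0.0], [-0.001, -1.0, 0.0], [-0.0, -0.0, -1.0]]
force: [1.3, 0.4, -2.1]
opening: 0.501
grasp_force: 30.0
```

send_rows(commands=[[0,0,0,0,0,0.02,0],[0,0,0,0,0,0.03,0],[0,0,0,0,0,0.03,0]])

```text
time_s: 50.12
position: [0.6056, -0.0268, 0.0698]
tcp_rot: [[1.0, -0.001, 0.0], [-0.001, -1.0, -0.0], [0.0, 0.0, -1.0]]
force: [-0.8, -0.2, 3.3]
opening: 0.496
grasp_force: 30.0
```

Seated. Release, rise, back off from the work, then check.

send_rows(commands=[[0,0,0,0,0,0,0.55],[0,0,0,0,0,0,0.65],[0,0,0,0,0,0,0.8],[0,0,0,0,0,0,1],[0,0,0,0,0,0,1],[0,0,0,0,0,0,1],[0,0,0,0,0,0,1],[0,0,0,0,0,-0.4,1],[0,0,0,0,0,-1,1],[0,0,0,0,0,-1.8,1],[0,0,0,0,0,-2.6,1],[0,0,0,0,0,-3.4,1],[0,0,0,0,0,-4.2,1],[0,0,0,0,0,-5,1],[0,0,0,0,0,-5.5,1],[0,0,0,0,0,-5.7,1],[0,0,0,0,0,-5.7,1]])

```text
time_s: 51.53
position: [0.6065, -0.027, 0.2428]
tcp_rot: [[1.0, -0.001, 0.005], [-0.001, -1.0, -0.001], [0.005, 0.001, -1.0]]
force: [0.6, -0.4, -0.0]
opening: 1.003
grasp_force: 0.0
```

send_rows(commands=[[0,0,0,-0.1,0.7,0,1],[0,0,0,-0.3,1.8,0,1],[0,0,0,-0.5,3,0,1],[0,0,0,-0.8,4.2,0,1],[0,0,0,-1.2,5.4,0,1],[0,0,0,-1.6,6.6,0,1],[0,0,0,-2,7.8,0,1],[0,0,0,-2.5,9,0,1],[0,0,0,-3,10.2,0,1],[0,0,0,-3.5,11.4,0,1],[0,0,0,-4,12.5,0,1],[0,0,0,-4.5,13.6,0,1],[0,0,0,-5,14.7,0,1],[0,0,0,-5.3,15.4,0,1],[0,0,0,-5.3,15.6,0,1],[0,0,0,-5.3,15.6,0,1]])

```text
time_s: 52.87
position: [0.4447, -0.4959, 0.2384]
tcp_rot: [[1.0, -0.004, -0.001], [-0.004, -1.0, 0.002], [-0.001, -0.002, -1.0]]
force: [1.1, 0.1, 0.4]
opening: 0.998
grasp_force: 0.0
```

Run:
```python
from h import *
a=optics.capture('top')['image'];b=optics.capture('scene')['image']
cv2.imwrite('pics/end.png',np.vstack([cv2.resize(a[120:270,110:530],(760,271)),cv2.resize(b[110:300,180:470],(490,321))[:, :].copy() if 0 else cv2.copyMakeBorder(cv2.resize(b[110:300,180:470],(490,321)),0,0,0,270,0)]))
```

```text
(no output)
```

View pics/end.png

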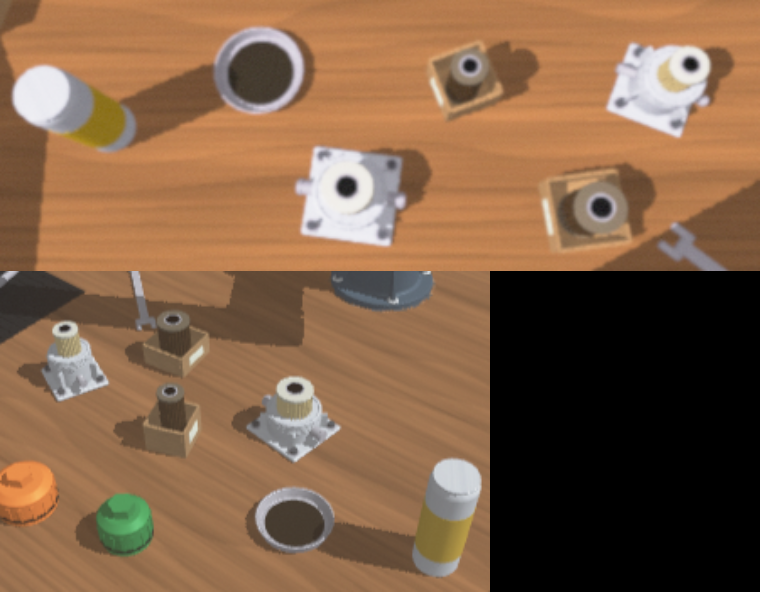

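Both new (pale) elements stand in their housings at (347,187) and (690,65). Both used ones stand in their cartons at (601,206) and (469,66). The pan is empty and the can is still upright.

```bash
python3 -c "
from rig import bot
print(bot.hand_in())"
```

```text
the job is handed in; nothing more can be done
None
```

Both filters are changed and the job is handed in at about 53 s: each new element is seated upright in its housing, each used one stands in its carton, the pan is empty, and the spray can was not touched.

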